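Lock the drilling fixture's clamp through its L-shaped slot

ROBOT

A 7-joint arm with a two-finger parallel gripper is mounted at the origin on the work surface. World frame = base frame: x ahead of the robot, y to its left, z up, the work surface at z = 0. Lengths are in m, angles in rad, forces in N, time in s.
With the tool pointing down it reaches from about 0.4 to 0.875 m from the base axis. Payload 19.3 kg.
Tool frame: the origin (TCP) lies on the centre line of the jaws, within the pads' length; the fingertips stand 8 mm ahead of it and the grasp point (between the pads) lies 11 mm behind it; z points along the fingers, y is the line along which they close (so a half turn about z gives the same grasp; the last joint's range is limited). The gripper opens to 85 mm and grips with 20 to 120 N. Pads are 22 mm wide; open, the fingers measure 114 mm over their backs; the gripper's body (76 mm by 85 mm) begins 54 mm behind the grasp point. The pads swing forward as they close: fully open they stand 13 mm farther back than shut.
Start: joints at [-1.335, 0.521, -0.036, 1.599, 0.021, 1.021, -0.113], TCP at [0.188, 0.596, 0.239] pointing down, gripper open.
Joint ranges: [-2.91, 2.91], [-0.3, 2.13], [-1.5, 1.42], [0.17, 2.43], [-1.26, 4.41], [0.16, 1.93], [-2.52, 2.52]. Speed limits (rad/s): [1.89, 1.89, 2.39, 2.39, 3.01, 3.01, 3.01].

INTERFACE

Orientations are given as [roll, pitch, yaw] about the fixed x, y, z axes, in that order (R = Rz(yaw) Ry(pitch) Rx(roll)).
In Python, from workcell import status, grab_frame, camera_params, bot, search_frame, silhouettes gives the robot as it stands.
- The arm moves only by the shell command python3 -m creep 'ROWS' [FORCE]. ROWS is JSON, a list of rows, each a list of 5 numbers: the shift along the tool's x, y, z in units of 60 mm (1.0 is 60 mm), then the turn about the tool's z in units of 8 degrees (1.0 is 8 degrees), then the opening, from 0 (shut) to 1 (fully open). In form: [[x, y, z, twist, hand], ...]. A call has 1 to 5 rows; each row is the pose to reach, as a shift and turn from the pose commanded when the call began, along the tool's axes at that moment; what a row does not reach only later rows make up. A row lasts 1/8 s, in which the tool goes at most 62.5 mm and 10.7 degrees, less where a joint would pass 70% of its speed; a pose out of reach is approached as far as the arm can. A call with a gripper value outside its range is refused whole. The fingers move at their own pace and stop on an object; FORCE is the grip in N (left out, the last holds). Time passes only in rows, so rows that repeat a pose let the fingers close. It gives the time, the measured TCP pose, the force, the opening and the grip force at its end, in the units of the state.
- status.observe(): the state, without advancing time (a new reading comes with each control period).
- grab_frame(name): name is "side" or "top"; returns the picture (384x512x3 uint8, blue, green, red); there is no depth.
- camera_params(name): a dict with "K" (3x3 intrinsics, pixels), "rvec" (rotation vector, rad) and "tvec" (3), from world to camera coordinates, as OpenCV has them. Camera axes: x right, y down, z forward; pixel columns grow to the right and rows downward; lengths in m; the calibration is good to about 2 mm. A picture is of the moment at which its call begins. camera_params takes no time and is no camera call.
- bot.job_done(): hands the job in; it is judged then, once.
Trained networks look in the newest picture that a camera, given by its name, has taken for a name from the list of things; names that differ only in an ending like _2 or _b are one class to them, and where a whole thing is asked for, a point or a joint stands for the part that bears it (a point fixed in the world has none). Each returns a list of dicts, best first, with "p" (0 to 1); they miss things now and then, are a little off and sometimes report something else, mostly with a low value. They report only what shows in the picture. A call takes as long as a camera call. They do not tell look-alikes from the thing itself.
- search_frame(camera, name): "extent" ([left, top, right, bottom] as shares, 0 to 1, of the picture: columns of its width, rows of its height, round what is visible of it).
- silhouettes(camera, name): "mask" (384x512 bool, what is visible of it) and "extent" ([left, top, right, bottom] as shares, 0 to 1, of the picture: columns of its width, rows of its height, round what is visible of it).
The state is a dict: "clock": time; "qpos": joint angles; "qd": joint speeds; "joint_efforts": joint torques, N m; "position": TCP position; "tool_rot": TCP orientation; "force": force on the tool from outside, world axes, zero at the start; "moment": the same for the moment, N m; "grip_width": finger opening in m; "finger_force": force on a finger pad.
Only numpy, scipy, OpenCV 4.12 (cv2) and the standard library are available. Lean on these libraries where they do the work, as an engineer would, in place of code of your own. Each camera call takes 0.05 s, during which the arm holds its last target. There are 200 camera calls.

TASK

Trap the drilled wooden slice in the fixture for its next holes: with a fingertip push the clamp pin's wooden handle gently along the long leg of its L-shaped slot until it stops at the corner, which slides the clamp up and the slice to the fence, then push it round the corner and along the short leg right to the end, and leave it there. Only push: do not squeeze the handle, do not lift anything, and leave the spare slice, the bead, the jar and the bead tray where they are.

Things in the scene. Friction and masses are not known exactly. Their poses are not given: they have to be found in the camera images.
- fixture: Low steel drilling fixture fixed to the bench, 160 mm (its x) by 340 mm (its y, -160 to +180), origin on the bench at x = y = 0, z up. On its -y half lies a steel cover, top 28 mm above the bench, with a 17 mm wide L-shaped slot: long leg along +y at x = -25 mm, short leg along +x. The +y half is an open bed 12 mm above the bench, ended by a low fence, inner face at y = +160 mm.
- slot_corner (a point): Corner of the slot, at the cover's top (28 mm above the bench), fixture x = -25, y = -45 mm: where the two legs' middle lines cross. In the long leg the pin's axis can travel from fixture y = -126 mm to y = -43 mm.
- slot_end (a point): End of the short leg, at the cover's top, fixture x = +26, y = -45 mm: where the pin's axis is when it stops there. In the short leg the pin's axis lies between fixture y = -47 and -43 mm.
- pin_handle (a point): Middle of the clamp pin's upright wooden handle, 24 mm in diameter, from 42 to 86 mm above the bench; this point, on its axis, is 64 mm up. Under it a 14 mm steel stem passes through the slot (1.5 mm play each side) to a greased flange caught under the cover: the pin stays upright and cannot come out. It starts at the far end of the long leg, slides with a few N, stays where left; press with at most about 20 N.
- jaw (a joint): Travel (m) of the aluminium clamp slide along the fixture's +y, 0 (open) to 0.047. Its push bar lies across the cover, 100 mm long, 8 mm thick, top 37 mm above the bench, near face at fixture y = -81.5 mm + travel; the pin's stem pushes it. Two rails join it to the jaw over the bed. Friction 1.5 N, no spring; about 0.045 once the pin is at the corner.
- jaw_face (a point): Centre of the jaw face that pushes the slice, 25 mm above the bench; at fixture y = +25 mm + joint travel.
- slice_mid (a point): Centre of the loose drilled slice of wood lying on the bed between jaw and fence: 100 mm (fixture x) by 88 mm (fixture y) by 12 mm thick, rounded corners, about 80 g, 18 mm above the bench. It starts 8 to 22 mm short of the fence and the jaw pushes it there.
- spare: Spare drilled slice lying flat on the bench beyond the slot end of the fixture (its -y side), 110 x 88 x 12 mm; origin under its centre. Leave alone.
- bead_mid (a point): Centre of a large turned wooden bead standing on the bench on the robot's side of the fixture, 50 mm in diameter, 40 mm high. Leave alone.
- jar: Closed amber glass jar with steel lid behind the fixture, 60 mm in diameter, 75 mm high; origin under its centre. Leave alone.
- tray: Aluminium tray of small beads behind the fixture, 110 x 200 mm, 35 mm high; origin under its centre. Leave alone.
Things that resemble listed ones, but are neither listed nor needed, are in the scene too. What is shaped like the part that bears slice_mid but blue is not meant.

How it is judged:
On the way:
1. the pin has been pushed along the long leg to the corner (y of pin_handle in the frame of fixture above -0.05 m and x of pin_handle in the frame of fixture below -0.01 m), for 0.05 s.
At the end, for the whole second after the job is handed in: The pin stands upright and still at the end of the short leg (its axis within about 6 mm of the end), the clamp is forward (travel over 40 mm) and the slice lies flat and still on the bed within about 7 mm of the fence (x of pin_handle in the frame of fixture above 0.02 m and y of pin_handle in the frame of fixture between -0.052 and -0.038 m and value of joint jaw above 0.04 m and y of slice_mid in the frame of fixture above 0.109 m and z of slice_mid in the frame of fixture below 0.023 m and angle between pin_handle's own z axis and vertical below 0.15 rad and linear speed of each of pin, slice below 0.01 m/s); the robot touches nothing.
It fails at once if the pin's handle is squeezed or shoved hard (more than 35 N) (contact force between pin and the fingers above 35 N).
It fails at once if the pin is lifted or forced out of the slot (z of pin_handle in the frame of fixture above 0.072 m).
It fails at once if the slice is lifted off the bed (z of slice_mid in the frame of fixture above 0.03 m).
It fails at once if the spare slice, bead, jar or bead tray is pushed away, picked up or knocked over (moved more than 30 mm) (distance of any of spare, bead_mid, jar, tray from where it was at the start of the episode above 0.03 m).
It also fails if it takes over 43 s, if anything falls off the work surface, if the arm or the gripper's body presses on something with over 40 N, if the wrist force passes 120 N, or if a joint passes its speed limit or range.

## Working session

There is one attempt and no reset: what is moved stays moved. The work goes in short steps, Python scripts to look and compute and a shell command to move; the robot and the scene stay as the last step left them, time stands still between calls to the robot, and variables do not carry over. Pictures are saved under pics/ and viewed, at most 10 in all, crops included, and the job is handed in when it is done.

```bash
mkdir -p pics
cat > h.py <<'E'
import numpy as np, cv2
from workcell import status, grab_frame, camera_params, bot, search_frame, silhouettes
def cam(n):
    c=camera_params(n); K=np.array(c["K"],float); R=cv2.Rodrigues(np.array(c["rvec"],float))[0]; return K,R,np.array(c["tvec"],float).ravel()
def onplane(n,uv,z):
    K,R,t=cam(n); d=R.T@np.linalg.solve(K,[uv[0],uv[1],1]); o=-R.T@t
    return o+d*(z-o[2])/d[2]
def proj(n,P):
    K,R,t=cam(n); q=(R@np.atleast_2d(P).T).T+t; q=q@K.T; return q[:,:2]/q[:,2:]
E
python3 - <<'E'
from h import *
for n in("side","top"):
    im=grab_frame(n); cv2.imwrite(f"pics/{n}0.png",im)
    K,R,t=cam(n); print(n,K[0,0],(-R.T@t).round(3),R.round(2).tolist())
    for k in("fixture","pin_handle","jaw","slice_mid","spare","bead_mid","jar","tray"):
        for d in search_frame(n,k)[:3]:
            e=np.array(d["extent"])*[512,384,512,384]; print(k,round(d["p"],2),e.round(0).tolist())
s=status.observe();print(s["clock"],s["position"],s["tool_rot"],s["grip_width"])
a=cv2.imread("pics/side0.png");b=cv2.imread("pics/top0.png")
E
```

```text
side 385.14494786366924 [ 0.538 -0.557  0.721] [[0.99, -0.13, -0.02], [-0.11, -0.75, -0.66], [0.07, 0.65, -0.75]]
fixture 0.74 [209.0, 144.0, 297.0, 269.0]
pin_handle 0.6 [238.0, 224.0, 257.0, 247.0]
jaw 0.55 [227.0, 186.0, 277.0, 230.0]
slice_mid 0.89 [161.0, 130.0, 200.0, 157.0]
slice_mid 0.67 [133.0, 227.0, 178.0, 266.0]
slice_mid 0.65 [222.0, 161.0, 263.0, 195.0]
spare 0.77 [265.0, 281.0, 321.0, 328.0]
spare 0.31 [210.0, 144.0, 298.0, 273.0]
jar 0.71 [318.0, 208.0, 345.0, 249.0]
jar 0.16 [266.0, 278.0, 318.0, 329.0]
tray 0.83 [283.0, 135.0, 351.0, 208.0]
top 448.63949850455265 [0.466 0.018 1.077] [[0.02, -1.0, -0.0], [-0.99, -0.02, -0.11], [0.11, 0.0, -0.99]]
fixture 0.92 [170.0, 149.0, 316.0, 225.0]
pin_handle 0.46 [290.0, 186.0, 309.0, 198.0]
jaw 0.81 [236.0, 160.0, 283.0, 204.0]
slice_mid 0.92 [265.0, 256.0, 300.0, 301.0]
slice_mid 0.78 [118.0, 224.0, 169.0, 275.0]
slice_mid 0.68 [188.0, 164.0, 229.0, 208.0]
spare 0.59 [332.0, 141.0, 376.0, 191.0]
bead_mid 0.53 [219.0, 230.0, 239.0, 252.0]
jar 0.77 [282.0, 95.0, 310.0, 130.0]
tray 0.64 [174.0, 81.0, 260.0, 140.0]
0.9 [0.18816116 0.59600164 0.23931397] [ 3.14158618e+00 -8.40890319e-06  2.83576386e+00] 0.08561427939105423
```

Run:
```python
from h import *
a=cv2.imread("pics/side0.png")[120:340,120:370];b=cv2.imread("pics/top0.png")[70:310,110:390]
cv2.imwrite("pics/s1.png",cv2.resize(a,None,fx=2.7,fy=2.7,interpolation=2));cv2.imwrite("pics/t1.png",cv2.resize(b,None,fx=2.5,fy=2.5,interpolation=2))
```

```text
(no output)
```

View pics/s1.png

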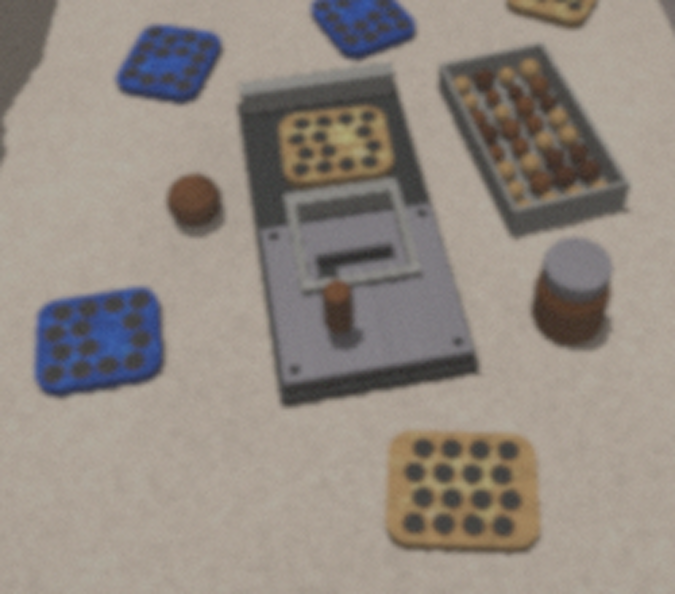

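View pics/t1.png

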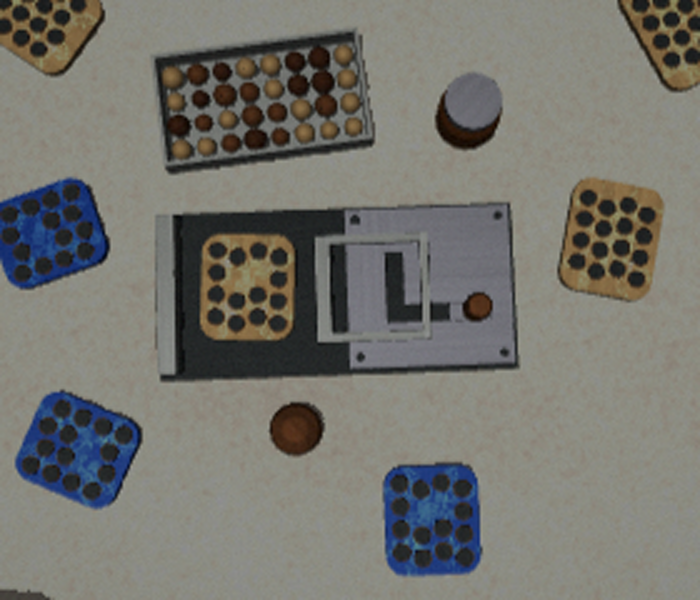

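The top crop shows the tan slice with the gap on the open bed (crop 247,287). The look-alikes are the blue slices (52,233), (78,450) and (432,519), the tan ones at the picture's top corners, and the spare (612,238). The only handle is the brown one at (478,305), at the end of the long leg; the brown bead is at (297,428). The slot corner is about (397,313) and the short leg runs up, away from the robot. Next I fit the fixture pose.

```bash
python3 - <<'E'
from h import *
from scipy.optimize import least_squares
c=lambda u,v:(110+u/2.5,70+v/2.5)
pts=[((.08,-.16,.028),c(510,204)),((-.08,-.16,.028),c(518,366)),((-.08,.18,0.006),c(162,380)),((.08,-.16,.028),c(510,204)),((.026+.0085,-.045,.028),c(394,252)),((-.025,-.045,.028),c(397,313))]
def W(p,q):
    x,y,a=p;X=np.array(q,float);C,S=np.cos(a),np.sin(a)
    return np.c_[x+C*X[:,0]-S*X[:,1],y+S*X[:,0]+C*X[:,1],X[:,2]]
F=np.array([p for p,_ in pts]);U=np.array([u for _,u in pts])
r=least_squares(lambda p:(proj("top",W(p,F))-U).ravel(),[.55,0,0],loss="soft_l1")
print(r.x,r.fun.reshape(-1,2).round(1).tolist())
pin=onplane("top",c(479,301),.086);print("pin top",pin,"predicted",W(r.x,[(-.025,-.126,.086)]))
for n in("top","side"):
    im=cv2.imread(f"pics/{n}0.png");s=4 
    x0,y0,x1,y1=(160,130,330,240) if n=="top" else (190,130,310,280)
    im=cv2.resize(im[y0:y1,x0:x1],None,fx=s,fy=s,interpolation=2)
    def pl(q,col,cl=True): cv2.polylines(im,[((proj(n,W(r.x,q))-[x0,y0]+.5)*s).astype(int)],cl,col,1)
    pl([(.08,-.16,.028),(-.08,-.16,.028),(-.08,0.0,.028),(.08,0,.028)],(0,0,255))
    pl([(-.08,-.16,.0),(-.08,.18,.0),(.08,.18,0),(.08,-.16,0)],(0,255,0))
    pl([(-.025,-.126,.028),(-.025,-.045,.028),(.026,-.045,.028)],(255,0,0),False)
    t=np.linspace(0,6.28,24)
    for z in(.042,.086): pl([(-.025+.012*np.cos(a),-.126+.012*np.sin(a),z) for a in t],(255,255,0))
    cv2.imwrite(f"pics/f_{n}.png",im)
np.save("fix.npy",r.x)
E
python3 -c "
import cv2,numpy as np
a=cv2.imread('pics/f_top.png');b=cv2.imread('pics/f_side.png');print(a.shape,b.shape)
a=a[:, :];c=np.zeros((600,800,3),'uint8');a=cv2.resize(a,(400,259));c[:259,:400]=a;b=b[:600,:400];c[:,400:400+b.shape[1]]=b
# pin close crop
p=cv2.resize(cv2.imread('pics/f_top.png')[160:320,400:640],(400,267));c[300:567,:400]=p
cv2.imwrite('pics/f.png',c)"
```

```text
[0.57891293 0.0265379  0.04631839] [[0.9, -1.3], [0.7, 1.5], [-1.1, 0.3], [0.9, -1.3], [-0.6, -0.1], [-0.9, 0.6]]
pin top [ 0.56445194 -0.09215215  0.086     ] predicted [[ 0.55977377 -0.10048451  0.086     ]]
(440, 680, 3) (600, 480, 3)
```

View pics/f.png

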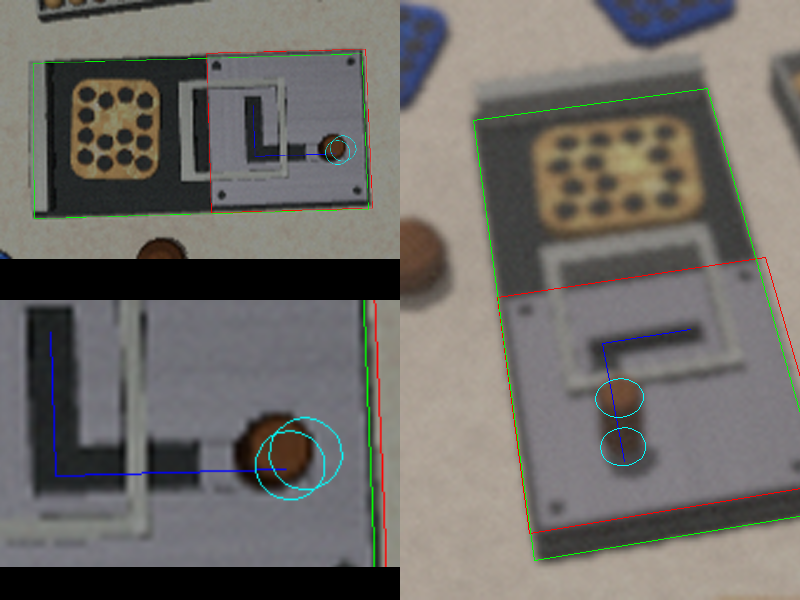

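The close crop confirms the brown handle, about (0.563, -0.094) in the world, at the start of the long leg. The fit is good to a few mm, with fixture yaw about 0.046 rad. I move to behind the handle (-y side) with fingers shut and tool aligned with the fixture.

```bash
python3 -m creep '[[-0.9,-0.5,0,0,0],[-1.9,-1.0,0,0,0],[-2.7,-1.6,0,0,0],[-3.4,-2.3,0,0,0],[-4.1,-3.0,0,0,0]]'
```

```text
clock: 1.52
position: [0.3694, 0.3484, 0.2394]
tool_rot: [3.141, 0.0, 2.835]
force: [1.2, 1.2, -0.1]
grip_width: -0.0001
finger_force: 0.0
```

```bash
python3 -m creep '[[-0.7,-0.7,0,0,0],[-1.4,-1.4,0,0,0],[-2.1,-2.1,0,0,0],[-2.8,-2.8,0,0,0],[-3.5,-3.5,0,0,0]]'
```

```text
clock: 2.15
position: [0.5064, 0.0851, 0.2396]
tool_rot: [3.141, 0.001, 2.836]
force: [1.2, 1.4, -0.8]
grip_width: -0.0001
finger_force: 0.0
```

```bash
python3 -m creep '[[-0.5,-0.8,0,-0.5,0],[-1.0,-1.6,0,-1.0,0],[-1.5,-2.3,0,-1.5,0],[-1.8,-2.8,0,-2.0,0],[-2.0,-3.2,0,-2.5,0]]'
```

```text
clock: 2.78
position: [0.5624, -0.1342, 0.2393]
tool_rot: [-3.141, 0.0, -3.097]
force: [0.6, 1.0, 0.1]
grip_width: 0.0002
finger_force: 0.0
```

```bash
python3 -m creep '[[0,-0.1,0.9,0,0],[0,-0.1,1.8,0,0],[0,-0.1,2.5,0,0],[0,-0.1,2.98,0,0],[0,-0.1,2.98,0,0]]'
python3 - <<'E'
from h import *
a=grab_frame("top")[130:260,230:370];b=grab_frame("side")[190:300,200:320]
c=np.zeros((560,800,3),'uint8');c[:371,:400]=cv2.resize(a,(400,371));c[:366,400:]=cv2.resize(b,(400,366));cv2.imwrite("pics/a.png",c[:372])
s=status.observe();print(s["position"],s["force"])
E
```

```text
clock: 3.4
position: [0.5614, -0.1382, 0.0589]
tool_rot: [3.141, -0.003, -3.098]
force: [-0.4, 0.1, 0.2]
grip_width: -0.0
finger_force: 0.0
[ 0.5628782  -0.13857192  0.06138962] [ 0.31613818 -0.26633005  0.53878443]
```

View pics/a.png

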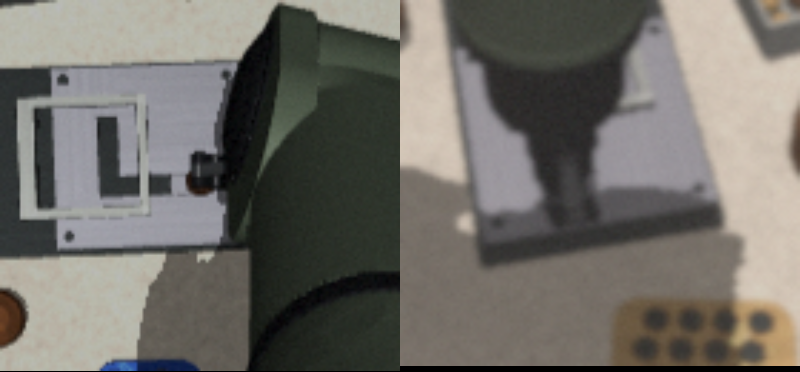

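Run:
```python
from h import *
for P in [(.5628,-.1386,.052),(.5628,-.1386,.07),(.5628,-.1386,.12),(.5645,-.092,.086),(.5645,-.092,.042)]:
    q=proj("top",P)[0]; w=proj("side",P)[0]; print(P,((q-[230,130])*2.857).round(),((w-[200,190])*3.33).round())
for n in("top","side"):
  for d in search_frame(n,"pin_handle")[:2]:
    e=np.array(d["extent"])*[512,384,512,384];print(n,d["p"],e)
```

```text
(0.5628, -0.1386, 0.052) [258. 180.] [162. 213.]
(0.5628, -0.1386, 0.07) [261. 178.] [161. 196.]
(0.5628, -0.1386, 0.12) [272. 172.] [158. 148.]
(0.5645, -0.092, 0.086) [204. 172.] [154. 118.]
(0.5645, -0.092, 0.042) [198. 178.] [157. 159.]
top 0.62 [289.5872 191.1168 297.0112 195.6864]
top 0.53 [237.5168 162.0864 283.5968 209.5104]
```

```bash
python3 -m creep '[[0,0.05,-0.1,0,0],[0,0.1,-0.1,0,0],[0,0.15,-0.1,0,0],[0,0.2,-0.1,0,0],[0,0.25,-0.1,0,0]]'
```

```text
clock: 4.22
position: [0.5618, -0.1232, 0.0664]
tool_rot: [3.142, -0.0, -3.098]
force: [0.2, -1.1, 0.3]
grip_width: -0.0002
finger_force: 0.0
```

```bash
python3 -m creep '[[0,0.05,0,0,0],[0,0.1,0,0,0],[0,0.15,0,0,0],[0,0.2,0,0,0],[0,0.25,0,0,0]]'
```

```text
clock: 4.85
position: [0.5612, -0.1083, 0.0665]
tool_rot: [-3.142, -0.0, -3.098]
force: [-0.2, -0.3, 0.6]
grip_width: 0.0
finger_force: 0.1
```

```bash
python3 -m creep '[[0,0.05,0,0,0],[0,0.1,0,0,0],[0,0.15,0,0,0]]'
python3 - <<'E'
from h import *
a=grab_frame("top")[130:260,200:340];b=grab_frame("side")[170:280,200:320]
c=np.zeros((560,800,3),'uint8');c[:371,:400]=cv2.resize(a,(400,371));c[:366,400:]=cv2.resize(b,(400,366));cv2.imwrite("pics/b.png",c[:372])
for n in("top","side"):
  for d in search_frame(n,"pin_handle")[:2]:
    e=np.array(d["extent"])*[512,384,512,384];print(n,d["p"],e)
E
```

```text
clock: 5.22
position: [0.5608, -0.0993, 0.0665]
tool_rot: [-3.142, -0.0, -3.098]
force: [-0.0, -0.2, 0.9]
grip_width: -0.0002
finger_force: 0.1
side 0.55 [243.3024 241.1136 252.2112 246.6816]
side 0.43 [319.0784 209.2032 344.8832 248.6016]
```

View pics/b.png

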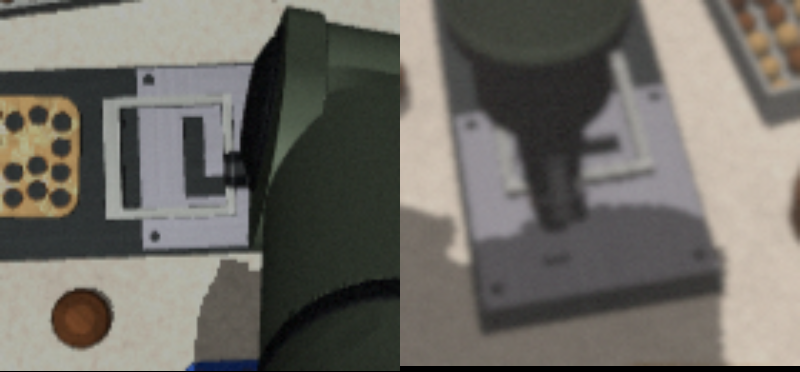

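The slot end shows free behind the tool (side crop 557,258), so the handle is sliding with little force. I continue.

```bash
python3 -m creep '[[0,0.06,0,0,0],[0,0.12,0,0,0],[0,0.18,0,0,0],[0,0.24,0,0,0],[0,0.3,0,0,0]]'
```

```text
clock: 6.05
position: [0.5601, -0.0815, 0.0666]
tool_rot: [-3.141, 0.0, -3.099]
force: [0.3, -1.8, 2.0]
grip_width: 0.0
finger_force: 1.5
```

```bash
python3 -m creep '[[0,0.05,0,0,0],[0,0.1,0,0,0],[0,0.15,0,0,0],[0,0.2,0,0,0],[0,0.2,0,0,0]]'
```

```text
clock: 6.68
position: [0.5594, -0.0691, 0.0664]
tool_rot: [3.141, -0.0, -3.098]
force: [0.4, -1.8, 0.4]
grip_width: -0.0002
finger_force: 0.6
```

```bash
python3 -m creep '[[0,0.04,0,0,0],[0,0.08,0,0,0],[0,0.12,0,0,0],[0,0.16,0,0,0],[0,0.16,0,0,0]]'
```

```text
clock: 7.3
position: [0.5591, -0.0596, 0.0665]
tool_rot: [3.142, -0.0, -3.098]
force: [-0.6, -3.8, 1.9]
grip_width: 0.0002
finger_force: 1.5
```

```bash
python3 -m creep '[[0,0.03,0,0,0],[0,0.06,0,0,0],[0,0.09,0,0,0],[0,0.12,0,0,0],[0,0.12,0,0,0]]'
```

```text
clock: 7.92
position: [0.5588, -0.0524, 0.0665]
tool_rot: [3.141, -0.0, -3.098]
force: [0.3, -3.4, 2.5]
grip_width: 0.0
finger_force: 1.6
```

```bash
python3 -m creep '[[0,0.02,0,0,0],[0,0.04,0,0,0],[0,0.06,0,0,0],[0,0.06,0,0,0]]'
```

```text
clock: 8.43
position: [0.5586, -0.0489, 0.0665]
tool_rot: [3.141, -0.0, -3.098]
force: [-0.4, -4.1, 3.0]
grip_width: -0.0002
finger_force: 1.9
```

```bash
python3 -m creep '[[0,0.02,0,0,0],[0,0.04,0,0,0],[0,0.05,0,0,0],[0,0.05,0,0,0]]'
python3 - <<'E'
from h import *
im=grab_frame("top")
for d in search_frame("top","jaw")[:1]+search_frame("top","slice_mid")[:4]:
    print(d["p"],(np.array(d["extent"])*[512,384,512,384]).round(1))
a=im[130:260,150:320];cv2.imwrite("pics/c.png",cv2.resize(a,None,fx=4,fy=4,interpolation=2))
E
```

```text
clock: 8.93
position: [0.5585, -0.046, 0.0665]
tool_rot: [3.142, -0.0, -3.098]
force: [0.4, -4.7, 3.3]
grip_width: -0.0002
finger_force: 2.0
0.8 [219.9 161.9 254.9 209.8]
0.65 [104.2 141.1 152.6 184.4]
0.64 [119.3 226.1 167.4 274.2]
0.61 [183.  166.6 220.2 211.1]
```

View pics/c.png

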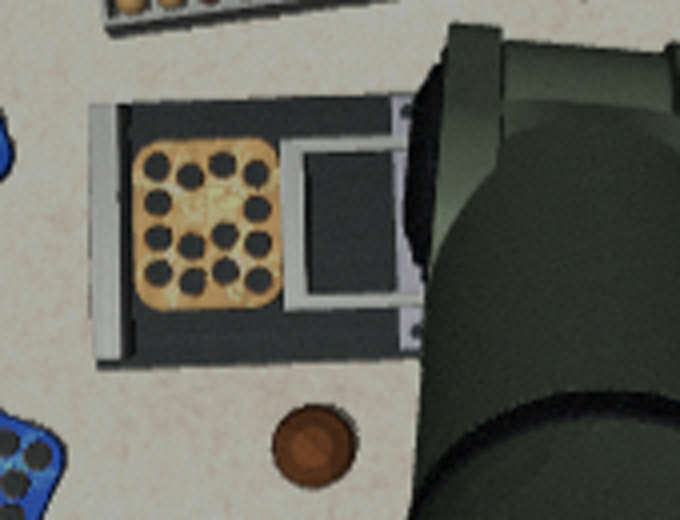

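The slice (crop 135–281) is against the jaw with about 6–7 mm left to the fence (crop 122).

```bash
python3 -m creep '[[0,0.02,0,0,0],[0,0.04,0,0,0],[0,0.06,0,0,0],[0,0.07,0,0,0],[0,0.07,0,0,0]]'
```

```text
clock: 9.7
position: [0.5583, -0.0422, 0.0665]
tool_rot: [-3.141, 0.0, -3.099]
force: [-0.5, -6.0, 3.5]
grip_width: -0.0002
finger_force: 3.2
```

```bash
python3 -m creep '[[0,0.02,0,0,0],[0,0.03,0,0,0],[0,0.03,0,0,0]]'
```

```text
clock: 10.07
position: [0.5583, -0.0416, 0.0666]
tool_rot: [-3.14, 0.0, -3.1]
force: [0.7, -12.2, 4.5]
grip_width: -0.0004
finger_force: 6.6
```

```bash
python3 -m creep '[[0,0.01,0,0,0],[0,0.02,0,0,0],[0,0.02,0,0,0]]'
```

```text
clock: 10.45
position: [0.5582, -0.0413, 0.0667]
tool_rot: [-3.139, 0.0, -3.1]
force: [1.0, -17.4, 4.6]
grip_width: 0.0
finger_force: 9.0
```

```bash
python3 -m creep '[[0,-0.25,0,0,0],[0,-0.4,-0.5,0,0],[0.7,-0.3,-1.0,0,0],[1.3,0.2,-1.0,0,0],[1.3,0.4,-1,0,0]]'
python3 - <<'E'
from h import *
im=grab_frame("top");sd=grab_frame("side")
for n in("top","side"):
  for k in("pin_handle","jaw"):
   for d in search_frame(n,k)[:2]:
    print(n,k,d["p"],(np.array(d["extent"])*[512,384,512,384]).round(1))
c=np.zeros((420,800,3),'uint8');c[:364,:400]=cv2.resize(im[125:245,170:302],(400,364));c[:400,400:]=cv2.resize(sd[150:270,200:320],(400,400));cv2.imwrite("pics/d.png",c)
E
```

```text
clock: 11.08
position: [0.4771, -0.017, 0.1268]
tool_rot: [3.141, -0.001, -3.097]
force: [1.1, -0.2, -0.7]
grip_width: 0.0003
finger_force: 0.0
top jaw 0.79 [218.6 162.4 266.2 207.8]
top jaw 0.72 [172.7 149.7 313.5 222.3]
side pin_handle 0.78 [231.4 198.2 254.2 228.1]
side jaw 0.69 [225.3 173.6 268.7 215.6]
```

View pics/d.png

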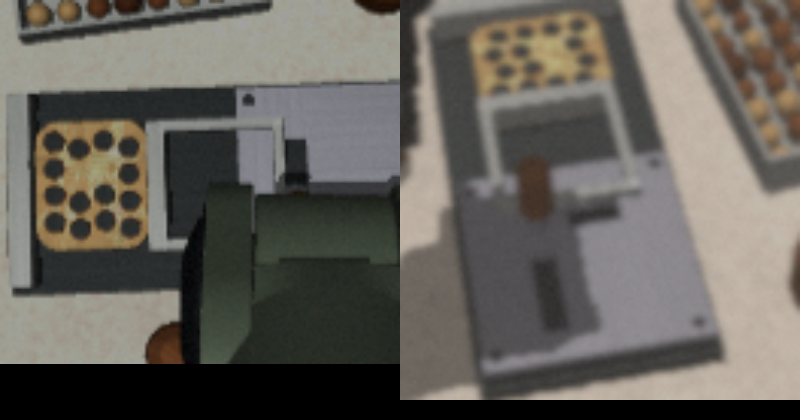

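The pin is at the corner (side crop 534,187), the jaw is forward and the slice is at the fence.

Run:
```python
from h import *
print(onplane("side",(200+134.5/3.333,150+187/3.333),.064), onplane("side",(200+133.5/3.333,150+168/3.333),.086))
for P in[(.0,-.094)]: pass
x,y,a=np.load("fix.npy");print("corner",x-.025*np.cos(a)+.045*np.sin(a),y-.025*np.sin(a)-.045*np.cos(a))
# initial handle in side
print(onplane("side",(247.5,235.5),.064))
```

```text
[ 0.55844319 -0.02218862  0.064     ] [ 0.55872706 -0.02429912  0.086     ]
corner 0.5560233266991619 -0.019571385331312398
[ 0.56506108 -0.10200183  0.064     ]
```

```bash
python3 -m creep '[[0,-0.1,0.5,0,0],[0,-0.1,1.0,0,0],[-0.3,-0.1,1.0,0,0],[-0.55,-0.1,1.0,0,0],[-0.7,-0.1,1.0,0,0]]'
```

```text
clock: 12.0
position: [0.5221, -0.0231, 0.0661]
tool_rot: [-3.141, -0.0, -3.099]
force: [-1.6, -0.0, 0.1]
grip_width: 0.0005
finger_force: 0.0
```

```bash
python3 -m creep '[[-0.05,0,0,0,0],[-0.1,0,0,0,0],[-0.15,0,0,0,0],[-0.2,0,0,0,0],[-0.25,0,0,0,0]]'
```

```text
clock: 12.62
position: [0.5365, -0.0218, 0.0665]
tool_rot: [3.142, -0.0, -3.098]
force: [-1.2, -0.1, -0.1]
grip_width: 0.0004
finger_force: 0.2
```

```bash
python3 -m creep '[[-0.05,0,0,0,0],[-0.1,0,0,0,0],[-0.15,0,0,0,0],[-0.2,0,0,0,0]]'
```

```text
clock: 13.12
position: [0.5486, -0.0213, 0.0665]
tool_rot: [-3.142, -0.0, -3.098]
force: [-0.3, -0.4, -0.0]
grip_width: -0.0
finger_force: 0.2
```

```bash
python3 -m creep '[[-0.05,0,0,0,0],[-0.1,0,0,0,0],[-0.15,0,0,0,0],[-0.2,0,0,0,0],[-0.25,0,0,0,0]]'
```

```text
clock: 13.75
position: [0.5635, -0.0207, 0.0665]
tool_rot: [-3.142, -0.0, -3.098]
force: [-0.3, 0.3, -0.0]
grip_width: -0.0001
finger_force: 0.2
```

```bash
python3 -m creep '[[-0.04,0,0,0,0],[-0.08,0,0,0,0],[-0.12,0,0,0,0],[-0.16,0,0,0,0],[-0.16,0,0,0,0]]'
```

```text
clock: 14.38
position: [0.5731, -0.0203, 0.0665]
tool_rot: [-3.142, 0.0, -3.098]
force: [-0.3, -0.7, -0.9]
grip_width: -0.0004
finger_force: 0.0
```

```bash
python3 -m creep '[[-0.02,0,0,0,0],[-0.04,0,0,0,0],[-0.06,0,0,0,0],[-0.06,0,0,0,0]]'
```

```text
clock: 14.88
position: [0.5767, -0.0201, 0.0665]
tool_rot: [-3.142, 0.0, -3.098]
force: [0.3, -1.5, -0.1]
grip_width: -0.0004
finger_force: 0.0
```

Run:
```python
from h import *
im=grab_frame("top");sd=grab_frame("side")
for d in search_frame("side","pin_handle")[:2]:
    print(d["p"],(np.array(d["extent"])*[512,384,512,384]).round(1))
c=np.zeros((420,800,3),'uint8');c[:364,:400]=cv2.resize(im[125:245,170:302],(400,364));c[:400,400:]=cv2.resize(sd[150:270,200:320],(400,400));cv2.imwrite("pics/e.png",c)
```

```text
0.51 [248.7 191.6 270.1 217.4]
```

View pics/e.png

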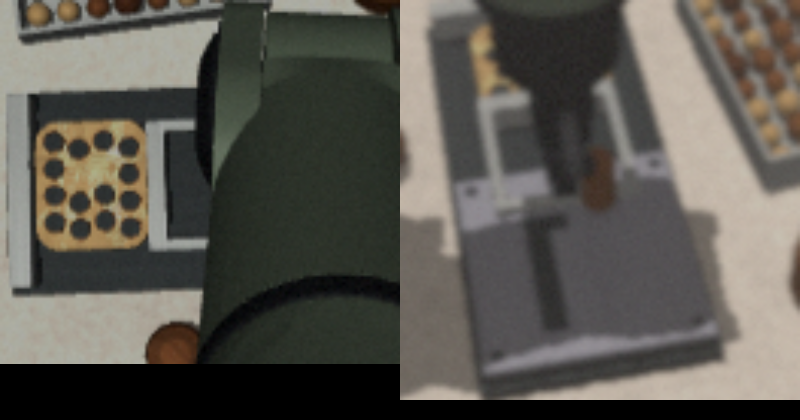

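The handle has moved about 38 mm along the short leg (side crop x 534→598), with about 12 mm left.

```bash
python3 -m creep '[[-0.03,0,0,0,0],[-0.06,0,0,0,0],[-0.09,0,0,0,0],[-0.11,0,0,0,0],[-0.11,0,0,0,0]]'
```

```text
clock: 15.65
position: [0.5833, -0.0198, 0.0665]
tool_rot: [-3.142, 0.0, -3.098]
force: [-0.2, -0.3, -0.3]
grip_width: 0.0002
finger_force: 0.0
```

```bash
python3 -m creep '[[-0.02,0,0,0,0],[-0.04,0,0,0,0],[-0.05,0,0,0,0],[-0.05,0,0,0,0]]'
```

```text
clock: 16.15
position: [0.5858, -0.0197, 0.0665]
tool_rot: [3.142, -0.001, -3.098]
force: [-4.6, 0.3, 3.7]
grip_width: -0.0001
finger_force: 2.6
```

```bash
python3 -m creep '[[-0.02,0,0,0,0],[-0.03,0,0,0,0],[-0.03,0,0,0,0]]'
```

```text
clock: 16.52
position: [0.5872, -0.0197, 0.0665]
tool_rot: [3.142, -0.002, -3.099]
force: [-8.3, 1.1, 8.3]
grip_width: -0.0001
finger_force: 4.7
```

```bash
python3 -m creep '[[-0.01,0,0,0,0],[-0.02,0,0,0,0],[-0.02,0,0,0,0]]'
```

```text
clock: 16.9
position: [0.5875, -0.0197, 0.0664]
tool_rot: [3.142, -0.003, -3.099]
force: [-14.4, 0.3, 13.1]
grip_width: -0.0001
finger_force: 7.6
```

```bash
python3 -m creep '[[0.3,0,0,0,0],[0.8,0,0,0,0],[1.2,0,-0.7,0,0],[1.6,0,-1.5,0,0],[1.7,0.5,-2.0,0,0]]';python3 -m creep '[[0.2,0.8,0,0,0],[0.3,1.6,0,0,0],[0.3,2.4,0,0,0],[0.3,3.0,0,0,0],[0.3,3.0,0,0,0]]'
python3 - <<'E'
from h import *
im=grab_frame("top");sd=grab_frame("side")
for d in search_frame("side","pin_handle")[:2]:
    print(d["p"],(np.array(d["extent"])*[512,384,512,384]).round(1))
c=np.zeros((420,800,3),'uint8');c[:364,:400]=cv2.resize(im[125:245,170:302],(400,364));c[:400,400:]=cv2.resize(sd[150:270,200:320],(400,400));cv2.imwrite("pics/g.png",c)
E
```

```text
clock: 17.52
position: [0.4857, 0.0046, 0.1887]
tool_rot: [-3.141, 0.002, -3.102]
force: [1.2, 0.1, 0.1]
grip_width: -0.0003
finger_force: 0.0
clock: 18.15
position: [0.4601, 0.1879, 0.1865]
tool_rot: [3.14, 0.001, -3.094]
force: [-1.0, -0.6, -0.5]
grip_width: -0.0003
finger_force: 0.0
0.69 [253.  192.  270.4 215.3]
```

View pics/g.png

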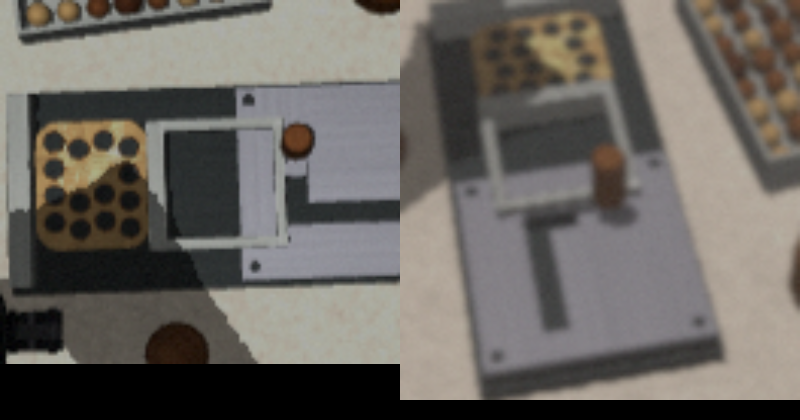

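The handle stands at the short leg's end (top crop 297,140), covering it. The slice is against the fence and the jaw is forward.

```bash
python3 -c "
from h import *
bot.job_done()"
```

```text
the job is handed in; nothing more can be done
```

The job is handed in at about 18 s of the 43 s allowed: the pin is at the end of the short leg (stopped against it at about 14 N), the clamp is forward, and the last pictures show the slice at the fence. No verdict was returned.

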